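# Bin the reject specimen pots

### The job

The two red-capped specimen pots on the blue tray are rejects: put both in the yellow waste bin, one after the other, pushing its sprung flap down and holding it open while each one drops through. Let the flap spring shut afterwards, and leave the blue-capped pots standing where they are.

Things in the scene. Friction and masses are not known exactly. Their poses are not given: they have to be found in the camera images.
- bin: The waste bin: a closed yellow box with a red rim band, 210 mm (x) by 210 mm (y) by 200 mm high, fixed to the desk, walls 4 mm. Origin: on its underside below the mouth's centre, 135 mm from its front (-x) face and 75 mm from its back face; z up. The only way in is the flap in its top. Its +x side is the flap's hinge side (away from the robot, give or take its yaw).
- bin_mouth (a point): Centre of the bin's mouth, level with the bin's top (200 mm above the desk). The mouth is 94 mm along the bin's x by 150 mm along its y. Same axes as the bin.
- flap (a joint): Angle of the bin's sprung flap (rad): 0 shut, flush with the bin's top; grows as it swings down into the bin; stop at 1.5. The spring takes 0.08 N m to start and about 0.15 N m at 1.4 rad (2 to 6 N pushing in the half near the hinge) and shuts the flap when it is let go. A pot's weight does not open it; a pot let go with the fingers above the flap stays out or is pushed back out.
- flap_edge (a point): Middle of the flap's free edge, on its top face. The flap is a grey plate 90 x 146 mm, 4 mm thick, with a red strip at this edge; its hinge line runs along the bin's y, 47 mm from the mouth's centre on the bin's +x side. A held pot's foot can push it down; fingertips some 40 mm below the bin's top and 36 mm from the hinge line keep it about 1 rad open, and the pot, let go, slides off and falls.
- tray: Blue shallow tray, 170 mm (x) by 245 mm (y), rim 16 mm high, inner floor 4 mm above the desk, fixed. Origin: centre of its underside, z up. It has six places in a grid of 75 mm pitch along its axes (x = -37.5 or 37.5 mm; y = -75, 0 or 75 mm); five pots stand on them within 5 mm, in any order.
- red1: Specimen pot, RED screw cap, white body with a paper label: 75 mm tall overall, body 28 mm across, cap 31 mm across over the top 20 mm; 25 to 50 g. It starts upright in the tray. A reject. Origin: centre of its underside, z up along the pot.
- red2: Specimen pot, RED screw cap, white body with a paper label: 75 mm tall overall, body 28 mm across, cap 31 mm across over the top 20 mm; 25 to 50 g. It starts upright in the tray. A reject. Origin: centre of its underside, z up along the pot.
- blue1: Specimen pot, BLUE screw cap, white body with a paper label: 75 mm tall overall, body 28 mm across, cap 31 mm across over the top 20 mm; 25 to 50 g. It starts upright in the tray. A good sample, to be left alone. Origin: centre of its underside, z up along the pot.
- blue2: Specimen pot, BLUE screw cap, white body with a paper label: 75 mm tall overall, body 28 mm across, cap 31 mm across over the top 20 mm; 25 to 50 g. It starts upright in the tray. A good sample, to be left alone. Origin: centre of its underside, z up along the pot.
- blue3: Specimen pot, BLUE screw cap, white body with a paper label: 75 mm tall overall, body 28 mm across, cap 31 mm across over the top 20 mm; 25 to 50 g. It starts upright in the tray. A good sample, to be left alone. Origin: centre of its underside, z up along the pot.
- red1_mid (a point): Middle of the red-capped pot red1, on its axis 37.5 mm above its underside.
- red2_mid (a point): Middle of the red-capped pot red2, on its axis 37.5 mm above its underside.
Things that resemble listed ones, but are neither listed nor needed, are in the scene too. Leave any green look-alike of the red2 alone.

How it is judged:
On the way, in this order (a step that is already met when the one before it is completed fails the run):
1. the flap is held open (over 0.7 rad, 0.2 s) with a red-capped pot in the mouth (((value of joint flap above 0.7 rad and z of red1_mid in the frame of bin between 0.08 and 0.22 m and x of red1_mid in the frame of bin between -0.06 and 0.06 m and y of red1_mid in the frame of bin between -0.09 and 0.09 m) or (value of joint flap above 0.7 rad and z of red2_mid in the frame of bin between 0.08 and 0.22 m and x of red2_mid in the frame of bin between -0.06 and 0.06 m and y of red2_mid in the frame of bin between -0.09 and 0.09 m))), for 0.2 s.
2. one red-capped pot lies in the bin, below the flap (((z of red1_mid in the frame of bin below 0.1 m and x of red1_mid in the frame of bin between -0.135 and 0.075 m and y of red1_mid in the frame of bin between -0.105 and 0.105 m) or (z of red2_mid in the frame of bin below 0.1 m and x of red2_mid in the frame of bin between -0.135 and 0.075 m and y of red2_mid in the frame of bin between -0.105 and 0.105 m))), for 0.2 s.
3. the flap is held open (over 0.7 rad, 0.2 s) with the other red-capped pot in the mouth (((value of joint flap above 0.7 rad and z of red1_mid in the frame of bin between 0.08 and 0.22 m and x of red1_mid in the frame of bin between -0.06 and 0.06 m and y of red1_mid in the frame of bin between -0.09 and 0.09 m) or (value of joint flap above 0.7 rad and z of red2_mid in the frame of bin between 0.08 and 0.22 m and x of red2_mid in the frame of bin between -0.06 and 0.06 m and y of red2_mid in the frame of bin between -0.09 and 0.09 m))), for 0.2 s.
At the end, for the whole second after the job is handed in: Both red-capped pots lie at rest inside the bin (their middles within its walls and less than 100 mm above its underside), the flap is shut (under 0.08 rad), and the three blue-capped pots stand upright (within 0.3 rad) less than 30 mm from where they started (z of each of red1_mid, red2_mid in the frame of bin below 0.1 m and x of red1_mid in the frame of bin between -0.135 and 0.075 m and y of red1_mid in the frame of bin between -0.105 and 0.105 m and x of red2_mid in the frame of bin between -0.135 and 0.075 m and y of red2_mid in the frame of bin between -0.105 and 0.105 m and linear speed of each of red1, red2 below 0.05 m/s and value of joint flap below 0.08 rad and distance of each of blue1, blue2, blue3 from where it was at the start of the episode below 0.03 m and angle between each of blue1, blue2, blue3's own z axis and vertical below 0.3 rad); the robot touches nothing.
It fails at once if a blue-capped pot is moved 30 mm or more, or tipped by over 0.3 rad (not (distance of each of blue1, blue2, blue3 from where it was at the start of the episode below 0.03 m and angle between each of blue1, blue2, blue3's own z axis and vertical below 0.3 rad)).
It also fails if it takes over 69 s, if anything falls off the work surface, if the arm or the gripper's body presses on something with over 40 N, if the wrist force passes 120 N, or if a joint passes its speed limit or range.

### The arm

A 6-joint arm with a two-finger parallel gripper is mounted at the origin on the work surface. World frame = base frame: x ahead of the robot, y to its left, z up, the work surface at z = 0. Lengths are in m, angles in rad, forces in N, time in s.
With the tool pointing down it reaches from about 0.35 to 0.85 m from the base axis. Payload 8.1 kg.
Tool frame: the origin (TCP) lies midway between the tips of the shut fingers; the grasp point (between the pads) lies robot.grip_depth behind it (robot.grip_depth is the distance from the TCP to the grasp point, in m); z points along the fingers, y is the line along which they close (so a half turn about z gives the same grasp; the last joint's range is limited). The gripper opens to 93 mm and grips with 3 to 60 N. Pads are 15 mm wide; open, the fingers measure 128 mm over their backs; the gripper's body (75 mm by 188 mm) begins 65 mm behind the grasp point.
Start: joints at [1.019, 0.13, 1.488, -0, 1.523, -0.085], TCP at [0.27, 0.536, 0.219] pointing down, gripper open.
Joint ranges: [-2.96, 2.96], [-0.89, 2.26], [0.02, 2.5], [-1.34, 4.48], [0, 2.73], [-2.66, 2.66]. Speed limits (rad/s): [2.39, 2.39, 2.79, 3.14, 3.14, 3.14].

### API

Orientations are given as a rotation vector (axis times angle).
In Python, from plant import robot gives the robot as it stands.
- The arm moves only by the tool carry_out, never from a script. Its argument "rows" is a list of rows, each a list of 6 numbers: the shift along the tool's x, y, z in m, then the turn, a rotation vector about the tool's x, y, z in degrees. A call has 1 to 12 rows; each row is the pose to reach, as a shift and turn from the pose commanded when the call began, along the tool's axes at that moment; what a row does not reach only later rows make up. A row lasts 1/8 s, in which the tool goes at most 62.5 mm and 10.7 degrees, less where a joint would pass 70% of its speed; a pose out of reach is approached as far as the arm can. A call with a gripper value outside its range is refused whole. "jaw" is the closure in counts, from 0 (fully open) to 255 (shut), set as the call begins (left out, the last holds). The fingers move at their own pace and stop on an object; "force" is the grip in N (left out, the last holds). Time passes only in rows, so rows that repeat a pose let the fingers close. It gives the time, the measured TCP pose, the force, the opening and the grip force at its end, in the units of the state.
- robot.read_state(): the state, without advancing time (a new reading comes with each control period).
- robot.read_camera(name): name is "scene" or "side" or "wrist"; returns the picture (480x640x3 uint8, red, green, blue); there is no depth.
- robot.camera_model(name): a dict with "fx", "fy", "cx", "cy" (pixels), "R" (3x3) and "t" (3): a world point X has camera coordinates R X + t; the wrist camera has in their place "mount" (4x4, takes a point from camera to tool coordinates, whose origin is the TCP and whose axes are the flange's). Camera axes: x right, y down, z forward; pixel columns grow to the right and rows downward; lengths in m; the calibration is good to about 2 mm. A picture is of the moment at which its call begins: read the wrist's pose just before it. camera_model takes no time and is no camera call.
- robot.close_job(): hands the job in; it is judged then, once.
Trained networks look in the newest picture that a camera, given by its name, has taken for a name from the list of things; names that differ only in an ending like _2 or _b are one class to them, and where a whole thing is asked for, a point or a joint stands for the part that bears it (a point fixed in the world has none). Each returns a list of dicts, best first, with "conf" (0 to 1); they miss things now and then, are a little off and sometimes report something else, mostly with a low value. They report only what shows in the picture. A call takes as long as a camera call. They do not tell look-alikes from the thing itself.
- robot.outline_of(camera, target): "pixels" (480x640 bool, what is visible of it) and "pixel" ([column, row] in pixels, amid what is visible of it).
The state is a dict: "t": time; "q": joint angles; "dq": joint speeds; "joint_torque": joint torques, N m; "tool_pos": TCP position; "orientation": TCP orientation; "force": force on the tool from outside, world axes, zero at the start; "wrist_torque": the same for the moment, N m; "opening": finger opening in m; "gripper_force": force on a finger pad.
Only numpy, scipy, OpenCV 4.12 (cv2) and the standard library are available. Lean on these libraries where they do the work, as an engineer would, in place of code of your own. Each camera call takes 0.05 s, during which the arm holds its last target. There are 200 camera calls.

## Working session

There is one attempt and no reset: what is moved stays moved. The work goes in short steps, Python scripts to look and compute and a tool call to move; the robot and the scene stay as the last step left them, time stands still between calls to the robot, and variables do not carry over. Pictures are saved under pics/ and viewed, at most 10 in all, crops included, and the job is handed in when it is done.

Besides the shell and the picture viewer there is one more tool, called after "Call:" as name(argument=value, ...), one argument or row to a line, values as JSON. carry_out: Moves the arm, as the interface text tells. Its arguments: {"type":"object","properties":{"rows":{"type":"array"},"jaw":{"type":"number"},"force":{"type":"number"}},"required":["rows"]}

```bash
mkdir -p pics; ls; python3 - <<'E'
from plant import robot
import cv2,numpy as np
print(robot.read_state(), robot.grip_depth)
for c in("scene","side"):
    im=robot.read_camera(c);cv2.imwrite(f"pics/{c}0.png",im[:,:,::-1])
    m=robot.camera_model(c);print(c,m)
    for n in("red1","blue1","flap","flap_edge","bin","tray"):
        print(n,[(round(d["conf"],2),np.round(d["pixel"]).tolist(),int(d["pixels"].sum())) for d in robot.outline_of(c,n)])
print(robot.camera_model("wrist"))
E
```

```text
pics
{'t': 0.0, 'q': array([ 1.01861006e+00,  1.31195410e-01,  1.48925179e+00,  3.97317472e-05,
        1.52300575e+00, -8.54132085e-02]), 'dq': array([ 0.00297463, -0.00018455, -0.00133248,  0.00015787,  0.00065861,
       -0.00150988]), 'joint_torque': array([-9.54774841e-04, -5.59856379e+01, -4.91742218e+01,  7.65349274e-02,
        3.60550289e-02, -7.88396915e-05]), 'tool_pos': array([0.26968086, 0.53534628, 0.2175821 ]), 'orientation': array([-7.26426436e-01, -3.05581438e+00,  2.75482436e-03]), 'force': array([ 0.01584896,  0.56277935, -0.14920508]), 'wrist_torque': array([ 0.00297553,  0.01991652, -0.03484181]), 'gripper_force': 0.0, 'opening': 0.09295136746740802} 0.0188
scene {'fx': 488.6197262020361, 'fy': 488.6197262020361, 'cx': 306.64654856731624, 'cy': 236.98991551362192, 'R': array([[ 0.75979315, -0.65016238,  0.0018026 ],
       [-0.61700506, -0.72191341, -0.31328228],
       [ 0.20498568,  0.23691751, -0.94965834]]), 't': array([-0.41731485,  0.40499077,  0.82858426])}
red1 [(0.79, [168.0, 160.0], 467), (0.58, [247.0, 196.0], 390), (0.57, [280.0, 240.0], 377)]
blue1 [
[... 780 characters left out ...]
0], 586), (0.63, [307.0, 343.0], 526), (0.39, [344.0, 120.0], 1841), (0.37, [337.0, 446.0], 594)]
flap [(0.92, [343.0, 120.0], 1788)]
flap_edge [(0.67, [344.0, 121.0], 1840)]
bin [(0.59, [357.0, 149.0], 13664)]
tray [(0.6, [313.0, 412.0], 12637)]
{'fx': 349.4308289808559, 'fy': 349.4308289808559, 'cx': 319.46849560206215, 'cy': 233.07026759486124, 'mount': array([[ 1.44292099e-04, -9.71254711e-01, -2.38042570e-01,
         6.71922252e-02],
       [ 9.99999701e-01,  3.20954891e-04, -7.03390553e-04,
         2.34778788e-04],
       [ 7.59572316e-04, -2.38042397e-01,  9.71254467e-01,
        -1.66258012e-01],
       [ 0.00000000e+00,  0.00000000e+00,  0.00000000e+00,
         1.00000000e+00]])}
```

View pics/scene0.png

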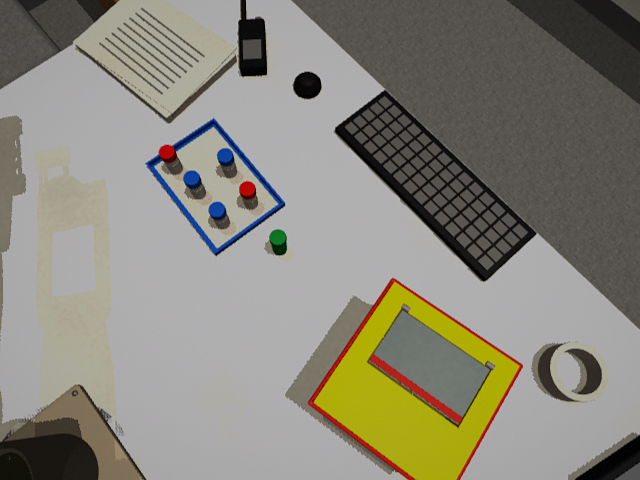

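View pics/side0.png

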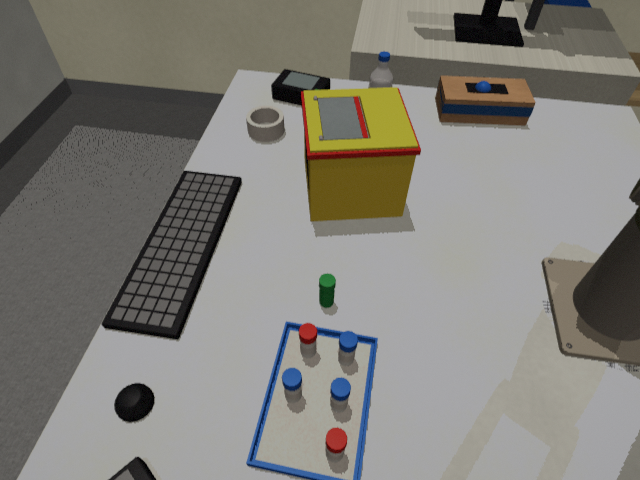

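Scene view: red caps at about (168,153) and (247,190), blue caps at (225,157), (192,179), (217,211), and the green decoy outside the tray at (278,240). The bin top has corners near (393,280), (521,366), (310,403). The side view agrees, with red caps at (308,333) and (336,440).

```bash
cat > h.py <<'E'
import numpy as np,cv2
from plant import robot
def ray(c,px,z):
    m=robot.camera_model(c);R,t=m["R"],m["t"]
    d=R.T@np.array([(px[0]-m["cx"])/m["fx"],(px[1]-m["cy"])/m["fy"],1]);o=-R.T@t
    return o+d*(z-o[2])/d[2]
def blobs(im,col,amin=40):
    h=cv2.cvtColor(im,cv2.COLOR_RGB2HSV)
    if col=="red": m=((h[...,0]<6)|(h[...,0]>174))&(h[...,1]>180)&(h[...,2]>70)
    elif col=="blue": m=(abs(h[...,0].astype(int)-110)<14)&(h[...,1]>150)&(h[...,2]>60)
    n,l,s,c=cv2.connectedComponentsWithStats(m.astype(np.uint8))
    return [(int(s[i,4]),c[i],s[i]) for i in range(1,n) if s[i,4]>amin]
E
python3 - <<'E'
from h import *
from scipy.optimize import least_squares
ims={c:cv2.imread(f"pics/{c}0.png")[:,:,::-1].copy() for c in("scene","side")}
for c in ims:
  for col in("red","blue"):
    for a,p,s in blobs(ims[c],col): print(c,col,a,np.round(p),np.round(ray(c,p,.070),3))
obs=[("scene",(393,280),(.075,.105)),("scene",(521,366),(.075,-.105)),("scene",(310,403),(-.135,.105)),
("side",(302,92),(.075,-.105)),("side",(406,88),(-.135,-.105)),("side",(414,150),(-.135,.105)),("side",(303,153),(.075,.105))]
W=np.array([ray(c,p,.2)[:2] for c,p,_ in obs]);L=np.array([o[2] for o in obs])
T=lambda v:L@np.array([[np.cos(v[2]),np.sin(v[2])],[-np.sin(v[2]),np.cos(v[2])]])+v[:2]
r=least_squares(lambda v:(T(v)-W).ravel(),[.5,-.1,0]);print(W.round(3),r.x,(T(r.x)-W).round(4))
E
```

```text
scene red 175 [166. 152.] [0.486 0.343 0.07 ]
scene red 190 [247. 189.] [0.556 0.181 0.07 ]
scene red 1496 [395. 386.] [ 0.522 -0.257  0.07 ]
scene red 728 [416. 389.] [ 0.545 -0.282  0.07 ]
scene blue 1549 [215. 184.] [0.515 0.228 0.07 ]
scene blue 175 [225. 155.] [0.567 0.264 0.07 ]
scene blue 184 [191. 178.] [0.49  0.267 0.07 ]
scene blue 199 [216. 209.] [0.487 0.185 0.07 ]
side red 849 [352. 148.] [ 0.538 -0.326  0.07 ]
side red 173 [360. 117.] [ 0.53  -0.453  0.07 ]
side red 289 [308. 333.] [0.557 0.177 0.07 ]
side red 334 [337. 440.] [0.487 0.336 0.07 ]
side blue 216 [570.   2.] [-0.155 -1.298  0.07 ]
side blue 90 [384.  56.] [ 0.491 -0.782  0.07 ]
side blue 131 [483.  87.] [ 0.206 -0.659  0.07 ]
side blue 1420 [277. 419.] [0.577 0.322 0.07 ]
side blue 1319 [357. 380.] [0.467 0.245 0.07 ]
side blue 328 [292. 379.] [0.568 0.258 0.07 ]
side blue 347 [340. 389.] [0.491 0.262 0.07 ]
[[ 0.606 -0.132]
 [ 0.657 -0.341]
 [ 0.397 -0.184]
 [ 0.658 -0.335]
 [ 0.432 -0.391]
 [ 0.41  -0.173]
 [ 0.618 -0.128]] [ 0.55766253 -0.25200113  0.20986308] [[ 0.0036 -0.0012]
 [-0.0042  0.0017]
 [ 0.0063  0.0065]
 [-0.0055 -0.0044]
 [ 0.0153  0.0083]
 [-0.0063 -0.0048]
 [-0.0091 -0.0061]]
```

```bash
cat >> h.py <<'E'
from scipy.spatial.transform import Rotation as Ro
def plan(x,y,z,ang=None):
    s=robot.read_state();R=Ro.from_rotvec(s["orientation"]);p=s["tool_pos"]
    sh=R.inv().apply(np.array([x,y,z])-p);t=np.zeros(3)
    if ang is not None:
        a=np.radians(ang);Y=np.array([np.cos(a),np.sin(a),0]);Z=np.array([0,0,-1.])
        t=np.degrees((R.inv()*Ro.from_matrix(np.c_[np.cross(Y,Z),Y,Z])).as_rotvec())
    print("t",round(s["t"],2),"at",p.round(4),"open",round(s["opening"],4),"shift mm",(sh*1e3).round(1),"turn",t.round(1))
E
python3 -c "
from h import *
plan(.487,.340,.17,104)"
```

```text
t 0.7 at [0.27   0.5358 0.2187] open 0.0933 shift mm [-281.9  -77.2   48.7] turn [  0.   -0.  -40.7]
```

Call:
carry_out(
  rows=[
    [-0.282, -0.077, 0.049, 0, 0, -40.7],
    [-0.282, -0.077, 0.049, 0, 0, -40.7],
    [-0.282, -0.077, 0.049, 0, 0, -40.7],
    [-0.282, -0.077, 0.049, 0, 0, -40.7],
    [-0.282, -0.077, 0.049, 0, 0, -40.7],
    [-0.282, -0.077, 0.049, 0, 0, -40.7],
    [-0.282, -0.077, 0.049, 0, 0, -40.7],
    [-0.282, -0.077, 0.049, 0, 0, -40.7],
    [-0.282, -0.077, 0.049, 0, 0, -40.7],
  ],
  jaw=118,
  force=40,
)

```text
t: 1.82
tool_pos: [0.4865, 0.3413, 0.17]
orientation: [-0.385, 3.118, 0.001]
force: [-0.5, 0.7, -0.2]
opening: 0.0502
gripper_force: 0.0
```

```bash
cat >> h.py <<'E'
def wray(px,z,s):
    m=robot.camera_model("wrist");M=m["mount"];R=Ro.from_rotvec(s["orientation"]).as_matrix()
    d=R@M[:3,:3]@np.array([(px[0]-m["cx"])/m["fx"],(px[1]-m["cy"])/m["fy"],1]);o=s["tool_pos"]+R@M[:3,3]
    return o+d*(z-o[2])/d[2]
def wlook(name):
    s=robot.read_state();im=robot.read_camera("wrist");cv2.imwrite(f"pics/{name}.png",im[:,:,::-1])
    for col in("red","blue"):
        for a,p,st in blobs(im,col,300): print(col,a,p.round(),st[:4],wray(p,.077,s).round(4))
    return s,im
E
python3 -c "
from h import *
wlook('w1');plan(.487,.340,.026,104)"
```

```text
red 1257 [316. 234.] [297 213  40  42] [0.484  0.3395 0.077 ]
red 1099 [ 98. 265.] [ 77 247  47  37] [0.55   0.1802 0.077 ]
blue 6825 [210. 186.] [ 88 110 287 205] [0.4682 0.2543 0.077 ]
blue 1326 [220. 215.] [199 194  44  42] [0.4876 0.2654 0.077 ]
t 1.88 at [0.4865 0.3412 0.17  ] open 0.0502 shift mm [-1.00e-01 -1.30e+00  1.44e+02] turn [0.  0.  0.1]
```

View pics/w1.png

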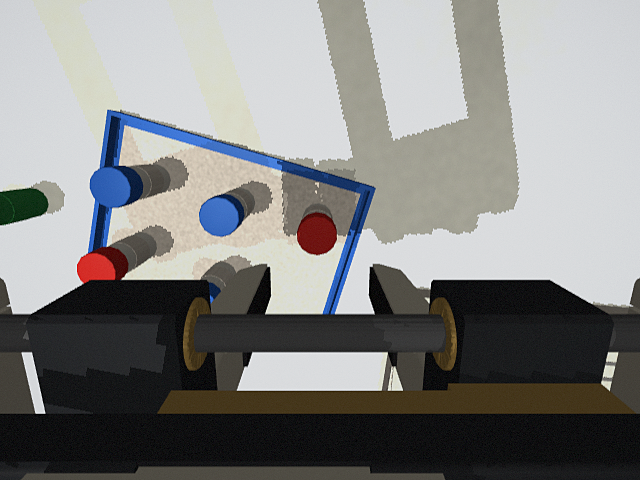

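The red cap sits at (316,234), centred between the fingers, and the position agrees with the scene estimate to within 3 mm. Next I go down and grip.

Call:
carry_out(
  rows=[
    [0.001, -0.001, 0.05, 0, 0, 0],
    [0.001, -0.001, 0.1, 0, 0, 0],
    [0.001, -0.001, 0.13, 0, 0, 0],
    [0.001, -0.001, 0.147, 0, 0, 0],
    [0.001, -0.001, 0.147, 0, 0, 0],
    [0.001, -0.001, 0.147, 0, 0, 0],
  ],
)

```text
t: 2.62
tool_pos: [0.4876, 0.3398, 0.0245]
orientation: [-0.382, 3.116, 0.002]
force: [-0.1, 0.2, 1.3]
opening: 0.0497
gripper_force: 0.0
```

Call:
carry_out(
  rows=[
    [0, 0, 0, 0, 0, 0],
    [0, 0, 0, 0, 0, 0],
    [0, 0, 0, 0, 0, 0],
    [0, 0, 0, 0, 0, 0],
    [0, 0, 0, 0, 0, 0],
  ],
  jaw=255,
)

```text
t: 3.25
tool_pos: [0.4871, 0.3393, 0.0235]
orientation: [-0.381, 3.117, 0.001]
force: [-0.3, 0.0, 5.1]
opening: 0.0305
gripper_force: 40.0
```

Call:
carry_out(
  rows=[
    [0, 0, -0.04, 0, 0, 0],
    [0, 0, -0.09, 0, 0, 0],
    [0, 0, -0.14, 0, 0, 0],
    [0, 0, -0.19, 0, 0, 0],
    [0, 0, -0.24, 0, 0, 0],
    [0, 0, -0.27, 0, 0, 0],
    [0, 0, -0.27, 0, 0, 0],
  ],
)

```text
t: 4.12
tool_pos: [0.4876, 0.3396, 0.2957]
orientation: [-0.381, 3.113, 0.003]
force: [0.2, -0.0, 0.1]
opening: 0.0302
gripper_force: 40.0
```

```bash
python3 -c "
from h import *
plan(.48,-.27,.30,104)"
```

```text
t 4.12 at [0.4876 0.3396 0.2957] open 0.0302 shift mm [ 154.4 -589.8   -5.9] turn [ 0.1  0.3 -0. ]
```

Call:
carry_out(
  rows=[
    [0.154, -0.59, -0.006, 0, 0, 0],
    [0.154, -0.59, -0.006, 0, 0, 0],
    [0.154, -0.59, -0.006, 0, 0, 0],
    [0.154, -0.59, -0.006, 0, 0, 0],
    [0.154, -0.59, -0.006, 0, 0, 0],
    [0.154, -0.59, -0.006, 0, 0, 0],
    [0.154, -0.59, -0.006, 0, 0, 0],
    [0.154, -0.59, -0.006, 0, 0, 0],
    [0.154, -0.59, -0.006, 0, 0, 0],
    [0.154, -0.59, -0.006, 0, 0, 0],
    [0.154, -0.59, -0.006, 0, 0, 0],
    [0.154, -0.59, -0.006, 0, 0, 0],
  ],
)

```text
t: 5.62
tool_pos: [0.4787, -0.2701, 0.2967]
orientation: [0.381, -3.116, -0.004]
force: [-0.9, 0.7, 0.1]
opening: 0.0297
gripper_force: 40.0
```

```bash
python3 -c "
from h import *
s,w=wlook('w2');a=robot.read_camera('side')
cv2.imwrite('pics/c2.png',np.hstack([cv2.resize(w,(440,330)),a[20:350,230:580]])[:,:,::-1])
s['R']=0
import pickle;pickle.dump(s,open('s2.pkl','wb'))
for n in ('flap','flap_edge'):
  for d in robot.outline_of('wrist',n)[:1]:
    r=cv2.minAreaRect(np.argwhere(d['pixels'])[:,::-1].astype(np.float32));print(n,d['conf'],d['pixel'],cv2.boxPoints(r).round(),[wray(p,.2,s).round(4)[:2] for p in cv2.boxPoints(r)])
"
```

```text
red 2847 [316. 177.] [167 156 294 124] [ 0.4448 -0.2807  0.077 ]
red 1991 [319. 299.] [282 280  77  34] [ 0.5836 -0.2424  0.077 ]
red 1219 [319. 361.] [282 352  76  24] [ 0.665  -0.2221  0.077 ]
blue 959 [607. 274.] [583 241  57  74] [0.4715 0.0773 0.077 ]
flap 0.86 [327.3, 375.1] [[247. 380.]
 [248. 279.]
 [389. 280.]
 [388. 381.]] [array([ 0.6178, -0.2983]), array([ 0.5263, -0.3158]), array([ 0.5001, -0.206 ]), array([ 0.5897, -0.1799])]
flap_edge 0.57 [314.9, 377.5] [[249. 279.]
 [391. 279.]
 [391. 379.]
 [249. 379.]] [array([ 0.5262, -0.315 ]), array([ 0.4989, -0.2047]), array([ 0.5869, -0.1783]), array([ 0.6161, -0.2972])]
```

View pics/c2.png

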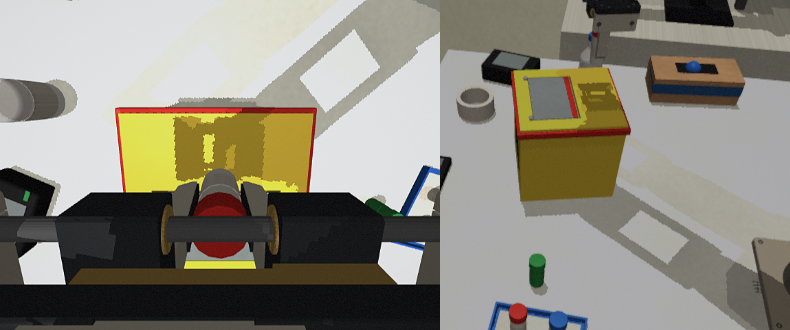

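Wrist view: the bin's front edge is level, running from (167,156) to (461,156), so the tool is square with the bin. The pot is held upright between the fingers.

```bash
python3 -c "
from h import *
import pickle
s=pickle.load(open('s2.pkl','rb'))
im=cv2.imread('pics/w2.png')[:,:,::-1].copy();h=cv2.cvtColor(im,cv2.COLOR_RGB2HSV)
m=((h[...,0]<6)|(h[...,0]>174))&(h[...,1]>180)&(h[...,2]>70);m[270:]=0
for c in (200,320,430): print(c,np.flatnonzero(m[:,c])[[0,-1]])
for r in (165,200,230): print(r,np.flatnonzero(m[r])[[0,-1]])
a=wray((167,156),.2,s)[:2];b=wray((461,156),.2,s)[:2];mid=(a+b)/2;d=(b-a)/np.linalg.norm(b-a)
print(a,b,np.linalg.norm(b-a),np.degrees(np.arctan2(d[1],d[0])),'origin',mid+.135*np.array([d[1],-d[0]]))
x=mid+.146*np.array([d[1],-d[0]]);print(x)
plan(x[0],x[1],.29,104)
s,im=robot.read_state(),robot.read_camera('side');mm=robot.camera_model('side');v=mm['R']@s['tool_pos']+mm['t'];print(v[0]/v[2]*mm['fx']+mm['cx'],v[1]/v[2]*mm['fy']+mm['cy'])
"
```

```text
200 [157 163]
320 [157 163]
430 [157 163]
165 [168 459]
200 [172 456]
230 [175 453]
[ 0.44630016 -0.39209964] [ 0.39427153 -0.18230649] 0.21614842910050855 103.92832355139177 origin [ 0.55131652 -0.25470751]
[ 0.56199309 -0.25205972]
t 5.83 at [ 0.4795 -0.2695  0.2985] open 0.03 shift mm [-84.2  -3.1   8.5] turn [0.  0.  0.1]
387.275260368355 72.91126597523427
```

Call:
carry_out(
  rows=[
    [-0.045, -0.002, 0, 0, 0, 0],
    [-0.09, -0.002, 0.02, 0, 0, 0],
    [-0.09, -0.002, 0.04, 0, 0, 0],
    [-0.09, -0.002, 0.06, 0, 0, 0],
    [-0.09, -0.002, 0.08, 0, 0, 0],
    [-0.09, -0.002, 0.1, 0, 0, 0],
    [-0.09, -0.002, 0.12, 0, 0, 0],
    [-0.09, -0.002, 0.135, 0, 0, 0],
    [-0.09, -0.002, 0.142, 0, 0, 0],
    [-0.09, -0.002, 0.142, 0, 0, 0],
    [-0.09, -0.002, 0.142, 0, 0, 0],
  ],
)

```text
t: 7.25
tool_pos: [0.5671, -0.2511, 0.1569]
orientation: [0.382, -3.118, 0.0]
force: [-1.5, -0.4, 0.3]
opening: 0.0302
gripper_force: 40.0
```

```bash
python3 -c "
from h import *
plan(.567,-.25,.157,104)
a=robot.read_camera('scene');b=robot.read_camera('side');print(robot.read_state()['force'])
cv2.imwrite('pics/c3.png',np.hstack([a[180:480,240:640],b[20:320,230:530]])[:,:,::-1])"
```

```text
t 7.25 at [ 0.5671 -0.2511  0.1569] open 0.0302 shift mm [-0.2  1.  -0.1] turn [-0. -0. -0.]
[-1.37575362 -0.34990753  0.2328579 ]
```

View pics/c3.png

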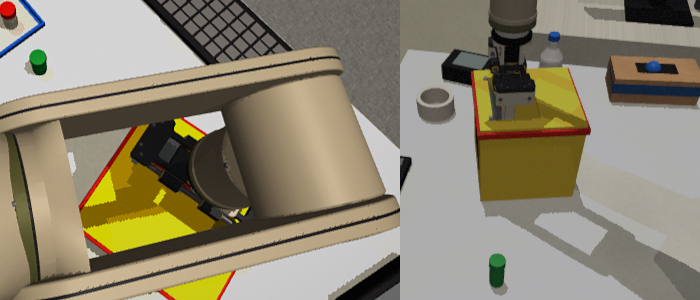

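The fingers are inside the mouth. The force on the tool is about 1.5 N toward the robot, which fits an open flap pressing back. Next I release, wait, then lift straight up.

Call:
carry_out(
  rows=[
    [0, 0, 0, 0, 0, 0],
    [0, 0, 0, 0, 0, 0],
    [0, 0, 0, 0, 0, 0],
    [0, 0, 0, 0, 0, 0],
    [0, 0, 0, 0, 0, 0],
    [0, 0, 0, 0, 0, 0],
    [0, 0, 0, 0, 0, 0],
    [0, 0, 0, 0, 0, 0],
  ],
  jaw=90,
)

```text
t: 8.35
tool_pos: [0.5671, -0.251, 0.1567]
orientation: [-0.382, 3.118, -0.0]
force: [-1.9, 0.8, 1.7]
opening: 0.06
gripper_force: 1.1
```

```bash
python3 -c "
from h import *
s,w=wlook('w4')
print(s['force'],[(d['conf'],d['pixel'],d['pixels'].sum()) for d in robot.outline_of('wrist','red1')])"
```

```text
red 3320 [317. 249.] [188 242 259  14] [ 0.5727 -0.2504  0.077 ]
[-1.87869618  0.79370294  1.65895643] []
```

View pics/w4.png

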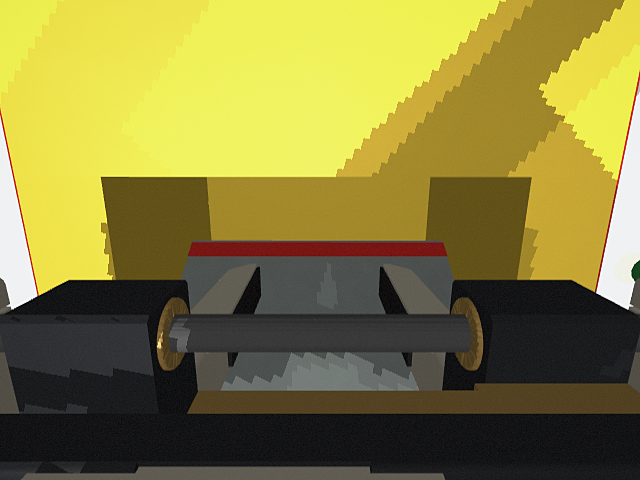

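The pot is gone and the flap is resting on the fingertips, its red edge at row 249. I lift and go for the second pot.

Call:
carry_out(
  rows=[
    [0, 0, -0.02, 0, 0, 0],
    [0, 0, -0.05, 0, 0, 0],
    [0, 0, -0.09, 0, 0, 0],
    [0, 0, -0.13, 0, 0, 0],
    [0, 0, -0.13, 0, 0, 0],
  ],
)

```text
t: 9.07
tool_pos: [0.5692, -0.2519, 0.2932]
orientation: [-0.381, 3.11, -0.008]
force: [-0.2, -0.7, 0.2]
opening: 0.06
gripper_force: 0.0
```

```bash
python3 -c "
from h import *
plan(.5565,.1795,.17,104)"
```

```text
t 9.07 at [ 0.5692 -0.2519  0.2932] open 0.06 shift mm [-90.9 422.5 121.3] turn [-0.4  0.4 -0. ]
```

Call:
carry_out(
  rows=[
    [-0.012, 0.055, 0, 0, 0, 0],
    [-0.025, 0.11, 0, 0, 0, 0],
    [-0.037, 0.165, 0, 0, 0, 0],
    [-0.05, 0.22, 0, 0, 0, 0],
    [-0.09, 0.422, 0.05, 0, 0, 0],
    [-0.09, 0.422, 0.08, 0, 0, 0],
    [-0.09, 0.422, 0.12, 0, 0, 0],
    [-0.09, 0.422, 0.12, 0, 0, 0],
    [-0.09, 0.422, 0.12, 0, 0, 0],
    [-0.09, 0.422, 0.12, 0, 0, 0],
    [-0.09, 0.422, 0.12, 0, 0, 0],
  ],
  jaw=118,
)

```text
t: 10.45
tool_pos: [0.5539, 0.1794, 0.1684]
orientation: [-0.379, 3.116, 0.0]
force: [-0.8, -0.3, -0.9]
opening: 0.0499
gripper_force: 0.0
```

```bash
python3 -c "
from h import *
s,w=wlook('w5');plan(.5565,.1795,.022,104)
b=robot.read_camera('side');a=robot.read_camera('scene')
cv2.imwrite('pics/c5.png',np.hstack([cv2.resize(w,(440,330)),b[20:350,230:580]])[:,:,::-1])"
```

```text
red 1281 [318. 237.] [299 216  39  42] [0.5533 0.1792 0.077 ]
blue 8486 [408. 178.] [260  77 311 212] [0.4949 0.2323 0.077 ]
blue 1417 [346. 150.] [325 129  43  43] [0.4864 0.1833 0.077 ]
blue 1479 [451. 180.] [426 160  49  42] [0.4882 0.2635 0.077 ]
blue 1081 [417. 271.] [394 252  43  52] [0.5618 0.2611 0.077 ]
t 10.5 at [0.5539 0.1793 0.1684] open 0.0502 shift mm [ -2.2  -0.4 146.4] turn [-0.   0.2 -0.1]
```

View pics/c5.png

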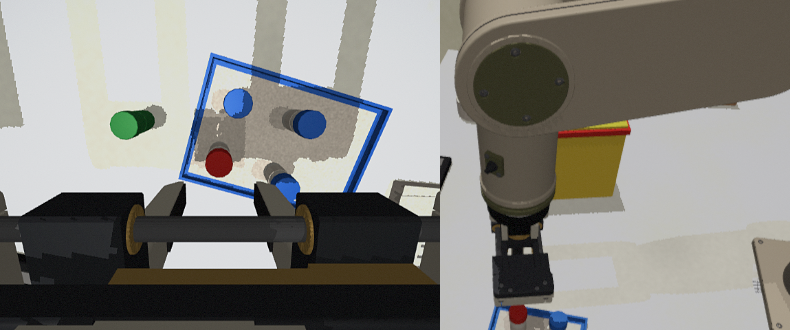

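The red cap is centred at (318,237) and the fingers clear the neighbouring blue pot. I grip the same way as before.

Call:
carry_out(
  rows=[
    [-0.001, 0, 0.05, 0, 0, 0],
    [-0.001, 0, 0.1, 0, 0, 0],
    [-0.001, 0, 0.13, 0, 0, 0],
    [-0.001, 0, 0.145, 0, 0, 0],
    [-0.001, 0, 0.145, 0, 0, 0],
    [-0.001, 0, 0.145, 0, 0, 0],
  ],
)

```text
t: 11.35
tool_pos: [0.5552, 0.1807, 0.0236]
orientation: [-0.381, 3.116, 0.0]
force: [0.6, 0.3, 0.8]
opening: 0.0501
gripper_force: 0.0
```

Call:
carry_out(
  rows=[
    [0, 0, 0, 0, 0, 0],
    [0, 0, 0, 0, 0, 0],
    [0, 0, 0, 0, 0, 0],
    [0, 0, 0, 0, 0, 0],
    [0, 0, 0, 0, 0, 0],
  ],
  jaw=255,
)

```text
t: 11.98
tool_pos: [0.5543, 0.1807, 0.0224]
orientation: [-0.382, 3.117, 0.0]
force: [-0.1, 0.3, 5.2]
opening: 0.0303
gripper_force: 40.0
```

Call:
carry_out(
  rows=[
    [0, 0, -0.04, 0, 0, 0],
    [0, 0, -0.09, 0, 0, 0],
    [0, 0, -0.14, 0, 0, 0],
    [0, 0, -0.19, 0, 0, 0],
    [0, 0, -0.24, 0, 0, 0],
    [0, 0, -0.27, 0, 0, 0],
    [0, 0, -0.27, 0, 0, 0],
  ],
)

```text
t: 12.85
tool_pos: [0.5549, 0.1808, 0.2945]
orientation: [-0.381, 3.113, 0.001]
force: [-0.3, -0.1, -0.8]
opening: 0.0304
gripper_force: 40.0
```

```bash
python3 -c "
from h import *
plan(.567,-.251,.29,104)
wlook('w6')
a=robot.read_camera('scene')
print([(round(d['conf'],2),np.round(d['pixel'])) for d in robot.outline_of('scene','flap')])
for b in blobs(a,'blue',100): print(b[0],b[1])"
```

```text
t 12.85 at [0.5549 0.1808 0.2945] open 0.0304 shift mm [  92.4 -421.9    4.1] turn [-0.   0.3 -0. ]
red 1587 [319. 301.] [283 285  73  29] [0.6636 0.2084 0.077 ]
red 1728 [319. 364.] [279 352  82  29] [0.746  0.2293 0.077 ]
blue 5200 [388. 185.] [275  96 224 180] [0.5117 0.2483 0.077 ]
blue 628 [336. 147.] [323 133  28  29] [0.4861 0.1833 0.077 ]
blue 657 [408. 168.] [392 154  31  28] [0.4883 0.2635 0.077 ]
blue 598 [385. 233.] [371 219  28  28] [0.5639 0.2601 0.077 ]
[(0.96, array([429., 365.]))]
1519 [212.5839368  186.28703094]
177 [224.69491525 155.32768362]
178 [190.95505618 177.64606742]
203 [216.41871921 209.34975369]
```

The second pot is held and the blue pots haven't moved. Next I carry it to the bin.

Call:
carry_out(
  rows=[
    [0.012, -0.055, 0, 0, 0, 0],
    [0.025, -0.11, 0, 0, 0, 0],
    [0.037, -0.165, 0, 0, 0, 0],
    [0.05, -0.22, 0, 0, 0, 0],
    [0.062, -0.28, 0, 0, 0, 0],
    [0.075, -0.34, 0, 0, 0, 0],
    [0.092, -0.4, 0, 0, 0, 0],
    [0.092, -0.422, 0, 0, 0, 0],
    [0.092, -0.422, 0, 0, 0, 0],
    [0.092, -0.422, 0, 0, 0, 0],
  ],
)

```text
t: 14.25
tool_pos: [0.5657, -0.2502, 0.29]
orientation: [0.382, -3.116, -0.003]
force: [0.2, -0.0, -1.3]
opening: 0.0304
gripper_force: 40.0
```

```bash
python3 -c "
from h import *
plan(.567,-.251,.157,104)"
```

```text
t 14.25 at [ 0.5657 -0.2502  0.29  ] open 0.0304 shift mm [ -1.3  -1.4 133. ] turn [ 0.1 -0.1 -0. ]
```

Call:
carry_out(
  rows=[
    [-0.001, -0.001, 0.02, 0, 0, 0],
    [-0.001, -0.001, 0.04, 0, 0, 0],
    [-0.001, -0.001, 0.06, 0, 0, 0],
    [-0.001, -0.001, 0.08, 0, 0, 0],
    [-0.001, -0.001, 0.1, 0, 0, 0],
    [-0.001, -0.001, 0.12, 0, 0, 0],
    [-0.001, -0.001, 0.133, 0, 0, 0],
    [-0.001, -0.001, 0.133, 0, 0, 0],
    [-0.001, -0.001, 0.133, 0, 0, 0],
    [-0.001, -0.001, 0.133, 0, 0, 0],
  ],
)

```text
t: 15.5
tool_pos: [0.5676, -0.2522, 0.1593]
orientation: [-0.381, 3.118, -0.001]
force: [-2.7, -0.2, 0.2]
opening: 0.0303
gripper_force: 40.0
```

Call:
carry_out(
  rows=[
    [0, 0, 0, 0, 0, 0],
    [0, 0, 0, 0, 0, 0],
    [0, 0, 0, 0, 0, 0],
    [0, 0, 0, 0, 0, 0],
    [0, 0, 0, 0, 0, 0],
    [0, 0, 0, 0, 0, 0],
    [0, 0, 0, 0, 0, 0],
    [0, 0, 0, 0, 0, 0],
  ],
  jaw=90,
)

```text
t: 16.5
tool_pos: [0.5674, -0.252, 0.1587]
orientation: [-0.382, 3.118, -0.0]
force: [-1.0, -0.2, 1.9]
opening: 0.0605
gripper_force: 1.1
```

```bash
python3 -c "
from h import *
s,w=wlook('w7');print(s['force'])"
```

```text
red 308 [618. 170.] [594  62  46 230] [ 0.4666 -0.0608  0.077 ]
red 390 [319. 231.] [303 223  34  14] [ 0.5597 -0.2531  0.077 ]
red 3312 [319. 246.] [190 239 258  14] [ 0.571  -0.2505  0.077 ]
[-1.03073806 -0.1855625   1.8966745 ]
```

View pics/w7.png

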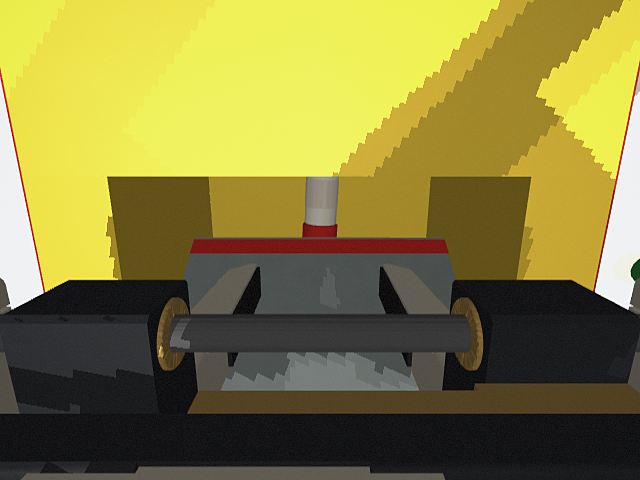

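One pot shows at (320,205). At 33 px wide it is about 0.3 m below the camera, so it is on the bin floor. I lift clear and check the flap.

Call:
carry_out(
  rows=[
    [0, 0, -0.02, 0, 0, 0],
    [0, 0, -0.05, 0, 0, 0],
    [0, 0, -0.09, 0, 0, 0],
    [0, 0, -0.14, 0, 0, 0],
    [0.06, 0, -0.16, 0, 0, 0],
    [0.12, 0, -0.16, 0, 0, 0],
    [0.12, 0.06, -0.16, 0, 0, 0],
    [0.12, 0.12, -0.16, 0, 0, 0],
    [0.12, 0.18, -0.16, 0, 0, 0],
    [0.12, 0.24, -0.16, 0, 0, 0],
    [0.12, 0.24, -0.16, 0, 0, 0],
    [0.12, 0.24, -0.16, 0, 0, 0],
  ],
)

```text
t: 18.05
tool_pos: [0.3933, -0.048, 0.3198]
orientation: [-0.383, 3.116, -0.002]
force: [-0.2, -0.6, -0.4]
opening: 0.0599
gripper_force: 0.0
```

```bash
python3 -c "
from h import *
a=robot.read_camera('scene');b=robot.read_camera('side')
cv2.imwrite('pics/c8.png',np.hstack([cv2.resize(a,(440,330)),b[70:400,230:580]])[:,:,::-1])"
```

```text
(no output)
```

View pics/c8.png

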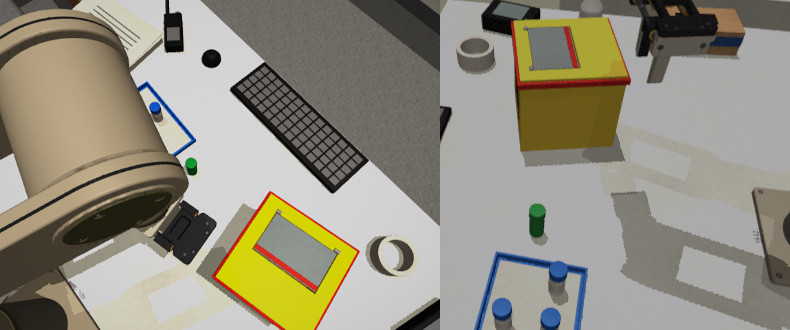

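The flap is shut flush, the three blue pots are standing, no pot is left outside the bin, and the arm is clear of everything.

```bash
python3 -c "
from plant import robot
print(robot.close_job())"
```

```text
the job is handed in; nothing more can be done
None
```

Both red-capped pots were dropped into the bin, the flap sprang shut, the blue pots are still standing in place, and the job was handed in at about 18 s; no verdict was returned.

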